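# Latch the amber flow cell

## Robot

A 6-joint arm with a two-finger parallel gripper is mounted at the origin on the work surface. World frame = base frame: x ahead of the robot, y to its left, z up, the work surface at z = 0. Lengths are in m, angles in rad, forces in N, time in s.
With the tool pointing down it reaches from about 0.3 to 0.875 m from the base axis. Payload 4.2 kg.
Tool frame: the origin (TCP) lies on the centre line of the jaws, within the pads' length; the fingertips stand 19 mm ahead of it and the grasp point (between the pads) is the TCP; z points along the fingers, y is the line along which they close (so a half turn about z gives the same grasp; the last joint's range is limited). The gripper opens to 85 mm and grips with 20 to 120 N. Pads are 22 mm wide; open, the fingers measure 114 mm over their backs; the gripper's body (76 mm by 85 mm) begins 54 mm behind the grasp point. The pads swing forward as they close: fully open they stand 13 mm farther back than shut.
Start: joints at [-1.351, 0.32, 1.565, -0, 1.257, -0.02], TCP at [0.137, -0.559, 0.25] pointing down, gripper open.
Joint ranges: [-3.11, 3.11], [-0.84, 2.01], [0.21, 2.61], [-1.34, 4.49], [0.05, 2.63], [-2.56, 2.56]. Speed limits (rad/s): [2.57, 2.57, 3.14, 3.14, 3.14, 3.14].

## Interface

Orientations are given as a 3x3 rotation matrix whose columns are the frame's x, y, z axes.
In Python, from cell import readout, optics, hand_in gives the robot as it stands. The module is installed in compiled form; this text tells all that it offers.
- The arm moves only by the tool send_rows, never from a script. Its argument "increments" is a list of rows, each a list of 7 numbers: the shift along the tool's x, y, z in mm, then the turn, a rotation vector about the tool's x, y, z in rad, then the gripper command: -1 is shut, 1 is fully open, values between are in proportion. In form: [[x, y, z, wx, wy, wz, jaw], ...]. A call has exactly 5 rows; each row is the pose to reach, as a shift and turn from the pose commanded when the call began, along the tool's axes at that moment; what a row does not reach only later rows make up. A row lasts 1/12 s, in which the tool goes at most 41.7 mm and 7.16 degrees, less where a joint would pass 70% of its speed; a pose out of reach is approached as far as the arm can. A call with a gripper value outside its range is refused whole. The fingers move at their own pace and stop on an object; "grip_force" is the grip in N (left out, the last holds). Time passes only in rows, so rows that repeat a pose let the fingers close, or fill a call up. It gives the time, the measured TCP pose, the force, the opening and the grip force at its end, in the units of the state.
- readout.sense(): the state, without advancing time (a new reading comes with each control period).
- optics.grab_frame(name): name is "scene" or "top"; returns (picture, depth): 480x640x3 uint8, red, green, blue; 480x640 float32, m along the optical axis (not along the pixel's ray), 0 where there is no reading.
- optics.camera_info(name): a dict with "fx", "fy", "cx", "cy" (pixels), "dist_coeffs" ([k1, k2, p1, p2, k3] as OpenCV has them; the pictures are not rectified), "T" (4x4, takes a point from camera to world coordinates). Camera axes: x right, y down, z forward; pixel columns grow to the right and rows downward; lengths in m; the calibration is good to about 2 mm. A picture is of the moment at which its call begins. camera_info takes no time and is no camera call.
- hand_in(): hands the job in; it is judged then, once.
The state is a dict: "time": time; "joint_positions": joint angles; "joint_velocities": joint speeds; "effort": joint torques, N m; "position": TCP position; "tcp_rot": TCP orientation; "contact_force": force on the tool from outside, world axes, zero at the start; "moment": the same for the moment, N m; "finger_gap": finger opening in m; "finger_force": force on a finger pad.
Only numpy, scipy, OpenCV 4.12 (cv2) and the standard library are available. Lean on these libraries where they do the work, as an engineer would, in place of code of your own. Each camera call takes 0.05 s, during which the arm holds its last target. There are 200 camera calls.

## Task

Latch the amber (orange) flow cell shut: tip its brass wire loop forward and down so that its crossbar drops behind the steel keeper lip, then swing the black lever back, away from the keeper, until it snaps over and lies flat, with the loop still hooked. Leave the latch of the grey flow cell open as it is, and let go at the end.

Things in the scene. Friction and masses are not known exactly. Their poses are not given: they have to be found in the camera images.
- amber: Amber flow cell: orange block fixed to the bench, 220 mm long (x), 90 wide (y), top at z 40 mm; origin at the centre of its underside, z up. A draw latch lies on top along x at y = 0: lever in the middle, keeper towards +x. A grey cell of the same shape stands beside it, on either side.
- amber_pivot (a point): Lever pivot, at block x -10, z 54 mm; axis along block y. The lever is a flat bar reaching 91 mm from here, 24 mm wide (y), 8 mm thick, its outer 50 mm a black grip. Shut, it lies level towards -x, its upper face at block z 58 mm. The point's axes are the block's.
- amber_lever (a joint): Lever angle (rad): 0 upright, grows as it swings towards block -x, away from the keeper; starts 0.05 to 0.35; shut at 1.57 (stop). Friction holds it where it is left. With the loop hooked it is light at first, then needs 1 to 4 N at the grip from about 0.75 on; past the dead point at about 1.4 it snaps down and stays.
- amber_loop (a joint): Angle of the brass wire loop to the lever (rad); the loop's height above level is this plus the lever angle: starts 50 to 72 degrees, leaning towards block +x. U shape, 90 mm long, hinged on the lever 25 mm above the lever pivot. It swings at under 1 N; friction holds it raised, but tipped forward below about 40 degrees it falls by itself.
- amber_bar (a point): Middle of the loop's crossbar, on the wire's centre line (wire 8 mm thick, legs 44 mm apart between centres, crossbar along block y). Hooked, it lies on the keeper foot at block z 54, x 60 to 75 mm. With the lever less than about 0.4 from upright the falling loop clears the lip by itself.
- amber_keeper (a point): Where the crossbar's middle sits when drawn tight: block x 60, z 54 mm. The steel keeper is a foot, top at z 50 mm from x 44 to 90, with a lip 4 mm thick, 24 mm wide (y), at x 52 to 58, top at z 65 mm, leaning towards +x. The crossbar must lie on its +x side. The point's axes are the block's.
- grey_bar (a point): Middle of the crossbar of the raised loop on the grey flow cell, a grey block with the same shape and latch. That latch is to be left open as it is.
Not all that is in view belongs to the job. What is meant by the amber is not white, and is the smaller of those in its own colour.

How it is judged:
On the way:
1. the amber cell's crossbar lies down behind its keeper lip while the lever is still up (x of amber_bar in the frame of amber above 0.0575 m and z of amber_bar in the frame of amber below 0.06 m and value of joint amber_lever below 1.2 rad), for 0.2 s.
At the end, for the whole second after the job is handed in: The amber cell's lever is snapped over and flat (within 5 degrees of its stop), its crossbar is still hooked behind the keeper lip (within 6 mm of its seat in height), and the grey cell's loop is within 30 mm of where it began (value of joint amber_lever above 1.48 rad and x of amber_bar in the frame of amber above 0.0575 m and z of amber_bar in the frame of amber below 0.06 m and distance of grey_bar from where it was at the start of the episode below 0.03 m); the robot touches nothing.
It fails at once if the grey cell's latch was worked: its loop's crossbar moved more than 30 mm (distance of grey_bar from where it was at the start of the episode above 0.03 m).
It also fails if it takes over 40 s, if anything falls off the work surface, if the arm or the gripper's body presses on something with over 40 N, if the wrist force passes 120 N, or if a joint passes its speed limit or range.

## Working session

There is one attempt and no reset: what is moved stays moved. The work goes in short steps, Python scripts to look and compute and a tool call to move; the robot and the scene stay as the last step left them, time stands still between calls to the robot, and variables do not carry over. Pictures are saved under pics/ and viewed, at most 10 in all, crops included, and the job is handed in when it is done.

Besides the shell and the picture viewer there is one more tool, called after "Request:" in YAML: its name, and indented under it one key for each argument. send_rows: Moves the arm, as the interface text tells. Its arguments: {"type":"object","properties":{"increments":{"type":"array","items":{"type":"array","items":{"type":"number"}}},"grip_force":{"type":"number"}},"required":["increments"]}

```bash
mkdir -p pics; python3 - <<'E'
from cell import readout, optics
import cv2,numpy as np
for n in("scene","top"):
    p,d=optics.grab_frame(n); cv2.imwrite(f"pics/{n}0.png",p[:,:,::-1]); np.save(f"pics/{n}0.npy",d)
    c=optics.camera_info(n);print(n,c["fx"],c["dist_coeffs"],np.round(c["T"],3))
s=readout.sense();print(s["time"],s["position"],np.round(s["tcp_rot"],3),s["finger_gap"])
E
```

```text
scene 496.99279926958275 [-0.07922238  0.          0.          0.          0.        ] [[ 0.335  0.521 -0.785  1.267]
 [ 0.942 -0.175  0.286 -0.349]
 [ 0.012 -0.835 -0.55   0.667]
 [ 0.     0.     0.     1.   ]]
top 439.04231100540284 [-0.05942267  0.          0.          0.          0.        ] [[-0.    -0.992  0.125  0.358]
 [-1.     0.002  0.012 -0.042]
 [-0.012 -0.125 -0.992  0.868]
 [ 0.     0.     0.     1.   ]]
0.1 [ 0.13647594 -0.55816101  0.24955966] [[ 0.971  0.238 -0.   ]
 [ 0.238 -0.971  0.002]
 [ 0.    -0.002 -1.   ]] 0.08549325181359908
```

View pics/scene0.png

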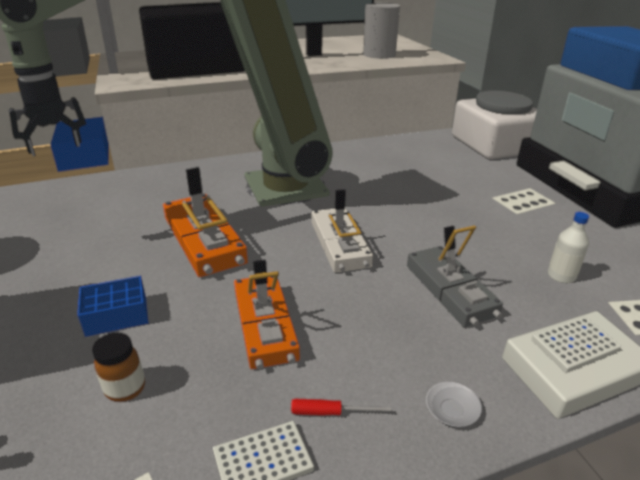

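View pics/top0.png

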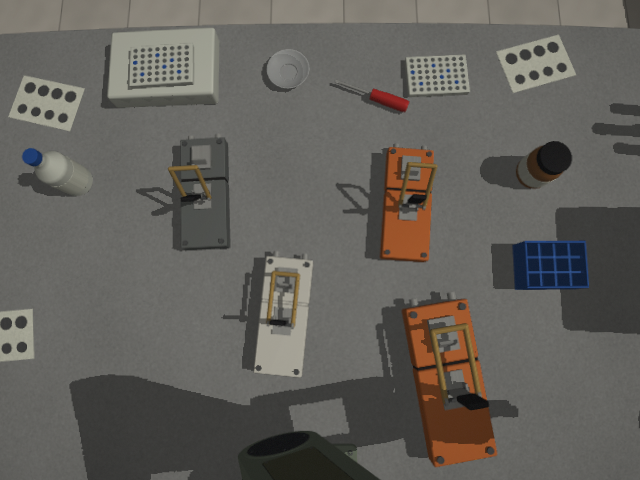

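Both pictures show two orange cells. In the top view the smaller is at about (408,204) and the larger at (450,385). The smaller one, about 110 px long (roughly 0.21 m), matches the amber cell. Its keeper is towards image-up (world +x), with the lever grip near (417,199) and the crossbar near (420,166). Next I'll enlarge crops.

```bash
cat > h.py <<'E'
import cv2,numpy as np
from cell import optics
def pts(n,uv,d=None,z=None):
    "pixels -> world, with depth (array of values) or on plane height z"
    c=optics.camera_info(n);K=np.array([[c["fx"],0,c["cx"]],[0,c["fy"],c["cy"]],[0,0,1]])
    r=cv2.undistortPoints(np.float64(uv).reshape(-1,1,2),K,np.array(c["dist_coeffs"])).reshape(-1,2)
    r=np.c_[r,np.ones(len(r))];T=np.array(c["T"]);w=r@T[:3,:3].T
    s=np.asarray(d) if d is not None else (z-T[2,3])/w[:,2]
    return w*np.reshape(s,(-1,1))+T[:3,3]
def proj(n,P):
    c=optics.camera_info(n);K=np.array([[c["fx"],0,c["cx"]],[0,c["fy"],c["cy"]],[0,0,1]])
    T=np.linalg.inv(c["T"]);return cv2.projectPoints(np.float64(P).reshape(-1,1,3),cv2.Rodrigues(T[:3,:3])[0],T[:3,3],K,np.array(c["dist_coeffs"]))[0].reshape(-1,2)
E
python3 - <<'E'
from h import *
out=[]
for n,(u,v) in(("top",(350,135)),("scene",(215,240))):
    p=cv2.imread(f"pics/{n}0.png");w=133
    out.append(cv2.resize(p[v:v+w,u:u+100],None,fx=4,fy=4,interpolation=cv2.INTER_CUBIC))
cv2.imwrite("pics/crop.png",np.hstack(out))
for n,r in(("top",(140,270,370,445)),("scene",(265,370,225,305))):
    p=cv2.imread(f"pics/{n}0.png");d=np.load(f"pics/{n}0.npy")
    h=cv2.cvtColor(p,cv2.COLOR_BGR2HSV);m=(h[...,0]<14)&(h[...,1]>150)
    v,u=np.mgrid[r[0]:r[1],r[2]:r[3]];v=v.ravel();u=u.ravel();k=m[v,u]&(d[v,u]>0);u,v=u[k],v[k]
    P=pts(n,np.c_[u,v],d[v,u]);P=P[abs(P[:,2]-.04)<.006]
    R=cv2.minAreaRect(np.float32(P[:,:2]*1000));print(n,R,np.median(P[:,2]),len(P))
# tall stuff
d=np.load("pics/top0.npy");v,u=np.mgrid[140:270,370:445];v=v.ravel();u=u.ravel()
P=pts("top",np.c_[u,v],d[v,u]);k=P[:,2]>.075
for a in np.round(np.c_[u,v,P*1000][k][::4]).astype(int):print(*a,end=' | ')
E
```

```text
top ((559.9442749023438, -203.38291931152344), (90.6683349609375, 220.11143493652344), 85.3761978149414) 0.04027692509533731 3593
scene ((562.8934326171875, -205.84336853027344), (90.33055114746094, 221.48709106445312), 85.27132415771484) 0.040547947535118145 2104
379 147 358 -42 868 | 384 156 358 -42 868 | 389 160 358 -42 868 | 411 162 602 -189 153 | 415 162 602 -196 154 | 409 163 600 -185 156 | 413 163 600 -192 156 | 417 163 600 -199 156 | 421 163 601 -206 154 | 425 163 599 -212 158 | 429 163 601 -220 153 | 410 164 598 -187 155 | 414 164 598 -193 156 | 418 164 598 -200 156 | 422 164 598 -207 156 | 426 164 599 -214 153 | 430 164 599 -221 154 | 434 164 598 -227 155 | 407 165 597 -182 153 | 411 165 597 -189 153 | 415 165 596 -195 156 | 419 165 597 -202 154 | 423 165 596 -209 156 | 427 165 597 -216 154 | 431 165 596 -222 156 | 435 165 597 -229 154 | 406 166 597 -181 149 | 410 166 596 -188 151 | 414 166 596 -194 153 | 418 166 596 -201 153 | 422 166 595 -207 154 | 426 166 595 -214 155 | 430 166 595 -220 156 | 434 166 595 -228 154 | 406 167 596 -182 146 | 410 167 595 -188 150 | 422 167 59
[... 2959 characters left out ...]
 204 545 -205 89 | 418 204 543 -211 98 | 424 204 545 -223 90 | 399 205 544 -179 85 | 403 205 545 -187 82 | 407 205 545 -194 82 | 411 205 545 -201 84 | 415 205 545 -208 83 | 419 205 545 -216 82 | 423 205 545 -223 84 | 398 206 544 -178 77 | 402 206 543 -185 81 | 406 206 543 -192 81 | 410 206 543 -199 84 | 414 206 543 -206 85 | 418 206 544 -214 81 | 422 206 543 -221 83 | 398 207 543 -178 76 | 409 207 541 -197 85 | 413 207 541 -204 84 | 417 207 542 -213 79 | 421 207 542 -220 81 | 425 207 541 -227 82 | 413 208 541 -206 76 | 423 208 539 -222 85 | 423 209 538 -223 82 | 405 220 358 -42 868 | 423 235 358 -42 868 | 431 246 358 -42 868 | 405 256 358 -42 868 | 405 264 358 -42 868 | 388 268 358 -42 868 |
```

View pics/crop.png

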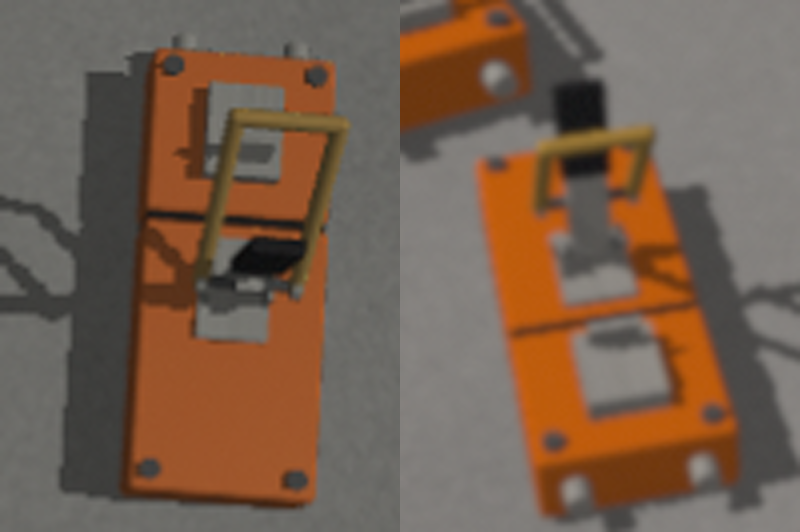

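The crop shows the raised loop's crossbar at about (420,165) in the top view and the upright lever just behind it. The block is 220 x 90 mm centred near (561.5, -204.5) with yaw about -4.7°. The lever is about 0.07 rad from upright, and the loop is about 56° up with its bar at block x 36, z 151. I'll approach between lever and bar with the jaws shut and tool y along block x.

```bash
cat > go.py <<'E'
import sys
from h import *
from cell import readout
from scipy.spatial.transform import Rotation as R
YAW=-.082; C=np.array([561.5,-204.5,0]); ex=np.array([np.cos(YAW),np.sin(YAW),0]); ey=np.array([-ex[1],ex[0],0])
G=np.c_[ey,-0*ex+ex,[0,0,-1]]  # tool x = block y, tool y = block x, z down
s=readout.sense();p=np.array(s["position"])*1000;M=np.array(s["tcp_rot"])
d=p-C;print("t",round(s["time"],2),"tip in block",np.round([d@ex,d@ey,p[2]-19],1),"F",np.round(s["contact_force"],1),"gap",s["finger_gap"])
for a in sys.argv[1:]:
    x,y,z=map(float,a.split(","))
    T=C+x*ex+y*ey+[0,0,z+19]
    print(a,"->",np.round(M.T@(T-p),1),np.round(R.from_matrix(M.T@G).as_rotvec(),3))
E
python3 go.py 10,0,190 10,0,132
```

```text
t 0.1 tip in block [-394.6 -387.3  230.6] F [0.4 0.4 0.5] gap 0.08549325181359908
10,0,190 -> [ 506.3 -239.4   41. ] [-1.000e-03 -1.000e-03 -1.249e+00]
10,0,132 -> [ 506.3 -239.3   99. ] [-1.000e-03 -1.000e-03 -1.249e+00]
```

Request:
send_rows:
  increments:
    - [506, -239, 20, 0, 0, -1.249, -1]
    - [506, -239, 20, 0, 0, -1.249, -1]
    - [506, -239, 20, 0, 0, -1.249, -1]
    - [506, -239, 20, 0, 0, -1.249, -1]
    - [506, -239, 20, 0, 0, -1.249, -1]

```text
time: 0.52
position: [0.2993, -0.4259, 0.2425]
tcp_rot: [[0.645, 0.764, -0.0], [0.764, -0.645, 0.0], [0.0, -0.001, -1.0]]
contact_force: [0.3, -1.7, 0.0]
finger_gap: 0.0255
finger_force: 0.0
```

```bash
python3 go.py 10,0,190
```

```text
t 0.52 tip in block [-243.2 -242.2  223.5] F [ 0.3 -1.7  0. ] gap 0.02549622217608582
10,0,190 -> [344.1  65.9  33.5] [-0.    -0.    -0.619]
```

Request:
send_rows:
  increments:
    - [344, 66, 15, 0, 0, -0.619, -1]
    - [344, 66, 15, 0, 0, -0.619, -1]
    - [344, 66, 15, 0, 0, -0.619, -1]
    - [344, 66, 15, 0, 0, -0.619, -1]
    - [344, 66, 15, 0, 0, -0.619, -1]

```text
time: 0.93
position: [0.4619, -0.2956, 0.2336]
tcp_rot: [[0.081, 0.997, -0.001], [0.997, -0.081, 0.0], [0.0, -0.001, -1.0]]
contact_force: [0.4, -1.1, -0.7]
finger_gap: 0.0003
finger_force: 0.0
```

```bash
python3 go.py 10,0,190
```

```text
t 0.93 tip in block [-91.8 -99.  214.6] F [ 0.4 -1.1 -0.7] gap 0.0003015288553810472
10,0,190 -> [ 98.9 101.9  24.6] [-0.001 -0.     0.001]
```

Request:
send_rows:
  increments:
    - [99, 102, 15, 0, 0, 0, -1]
    - [99, 102, 15, 0, 0, 0, -1]
    - [99, 102, 15, 0, 0, 0, -1]
    - [99, 102, 15, 0, 0, 0, -1]
    - [99, 102, 15, 0, 0, 0, -1]

```text
time: 1.35
position: [0.5735, -0.2044, 0.2174]
tcp_rot: [[0.082, 0.997, -0.001], [0.997, -0.082, 0.002], [0.002, -0.001, -1.0]]
contact_force: [-0.5, -0.5, 0.0]
finger_gap: 0.0001
finger_force: 0.0
```

```bash
python3 go.py 10,0,132; python3 - <<'E'
from h import *
o=[]
for n,(u,v) in(("top",(350,115)),("scene",(195,180))):
    p,_=optics.grab_frame(n);o.append(cv2.resize(p[v:v+150,u:u+130,::-1],None,fx=3,fy=3,interpolation=cv2.INTER_CUBIC))
cv2.imwrite("pics/a.png",np.hstack(o))
E
```

```text
t 1.35 tip in block [ 12.    1.  198.4] F [-0.5 -0.5  0. ] gap 0.00012806311001671474
10,0,132 -> [-1.2 -1.9 66.4] [-0.001 -0.002 -0.   ]
```

View pics/a.png

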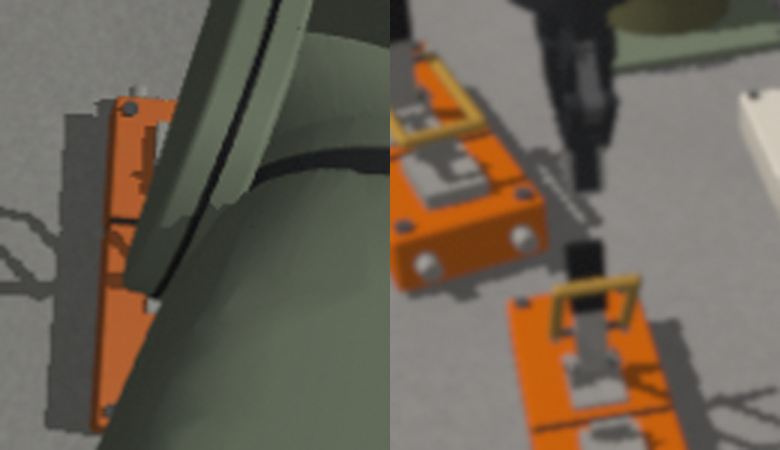

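The shut fingers (tip at about (588,190) in the crop) hang centred above the lever and loop, which are unmoved. Going down between them.

Request:
send_rows:
  increments:
    - [-1, -1, 20, 0, 0, 0, -1]
    - [-1, -1, 40, 0, 0, 0, -1]
    - [-1, -1, 55, 0, 0, 0, -1]
    - [-1, -1, 65, 0, 0, 0, -1]
    - [-1, -1, 65, 0, 0, 0, -1]

```text
time: 1.87
position: [0.5677, -0.2091, 0.1519]
tcp_rot: [[0.089, 0.996, -0.005], [0.996, -0.089, 0.001], [0.001, -0.005, -1.0]]
contact_force: [-0.8, 0.6, -0.3]
finger_gap: 0.0002
finger_force: 0.0
```

```bash
python3 go.py 22,0,132 46,0,118
```

```text
t 1.87 tip in block [  6.5  -4.1 132.9] F [-0.8  0.6 -0.3] gap 0.00018015991801316879
22,0,132 -> [ 4.2 15.4  0.9] [-0.005 -0.001 -0.007]
46,0,118 -> [ 4.4 39.5 14.7] [-0.005 -0.001 -0.007]
```

Request:
send_rows:
  increments:
    - [4, 8, 0, 0, 0, 0, -1]
    - [4, 16, 2, 0, 0, 0, -1]
    - [4, 24, 6, 0, 0, 0, -1]
    - [4, 32, 11, 0, 0, 0, -1]
    - [4, 40, 16, 0, 0, 0, -1]

```text
time: 2.28
position: [0.6115, -0.2081, 0.138]
tcp_rot: [[0.087, 0.996, 0.001], [0.996, -0.087, -0.001], [-0.0, 0.001, -1.0]]
contact_force: [-0.8, -0.6, -0.6]
finger_gap: -0.0004
finger_force: 0.0
```

Request:
send_rows:
  increments:
    - [0, 4, 2, 0, 0, 0, -1]
    - [0, 8, 5, 0, 0, 0, -1]
    - [0, 8, 5, 0, 0, 0, -1]
    - [0, 8, 5, 0, 0, 0, -1]
    - [0, 8, 5, 0, 0, 0, -1]

```text
time: 2.7
position: [0.6179, -0.2087, 0.133]
tcp_rot: [[0.087, 0.996, -0.0], [0.996, -0.087, -0.0], [-0.0, -0.0, -1.0]]
contact_force: [-0.7, -0.3, 0.2]
finger_gap: -0.0001
finger_force: 0.0
```

```bash
python3 go.py 20,0,124; python3 - <<'E'
from h import *
p,d=optics.grab_frame("scene");np.save("pics/b.npy",d);cv2.imwrite("pics/b.png",cv2.resize(p[180:380,195:395,::-1],None,fx=3,fy=3,interpolation=cv2.INTER_CUBIC))
E
```

```text
t 2.7 tip in block [ 56.6   0.5 114. ] F [-0.7 -0.3  0.2] gap -0.0001136686430390735
20,0,124 -> [ -0.7 -36.6 -10. ] [-0.     0.    -0.005]
```

View pics/b.png

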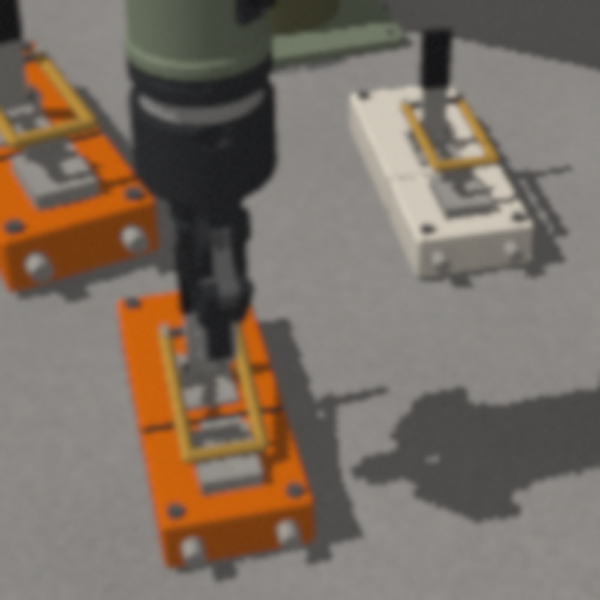

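The loop has fallen: its crossbar is at crop (225,450), which is px (270,330), across the keeper plate. The lever is still upright behind the fingers. I'll check the bar's position numerically.

```bash
python3 - <<'E'
from h import *
d=np.load("pics/b.npy");C=np.array([561.5,-204.5]);a=-.082
R=np.array([[np.cos(a),np.sin(a)],[-np.sin(a),np.cos(a)]])
for u in(262,268,274,280):
  for v in range(320,337,2):
    P=pts("scene",[[u,v]],[d[v,u]])[0]*1000;print(u,v,np.round(R@(P[:2]-C)),round(P[2]),end=' | ')
  print()
E
python3 go.py 20,0,119 2,0,119
```

```text
262 320 [25. -8.] 40 | 262 322 [ 57. -12.] 64 | 262 324 [ 57. -12.] 60 | 262 326 [ 57. -12.] 54 | 262 328 [ 58. -13.] 51 | 262 330 [ 70. -14.] 57 | 262 332 [ 73. -15.] 56 | 262 334 [ 72. -15.] 49 | 262 336 [ 78. -16.] 51 | 
268 320 [55. -1.] 65 | 268 322 [59. -1.] 63 | 268 324 [56. -1.] 57 | 268 326 [55. -1.] 50 | 268 328 [60. -2.] 51 | 268 330 [74. -4.] 59 | 268 332 [73. -4.] 53 | 268 334 [77. -5.] 52 | 268 336 [81. -6.] 51 | 
274 320 [57. 10.] 64 | 274 322 [58. 10.] 60 | 274 324 [54. 10.] 52 | 274 326 [59.  9.] 52 | 274 328 [69.  7.] 57 | 274 330 [73.  6.] 55 | 274 332 [72.  6.] 50 | 274 334 [78.  5.] 50 | 274 336 [82.  5.] 50 | 
280 320 [58. 20.] 63 | 280 322 [61. 20.] 60 | 280 324 [62. 19.] 57 | 280 326 [69. 18.] 58 | 280 328 [72. 17.] 57 | 280 330 [74. 17.] 53 | 280 332 [77. 16.] 52 | 280 334 [80. 16.] 50 | 280 336 [86. 15.] 51 | 
t 2.75 tip in block [ 56.5   0.4 114.2] F [ 0.6 -1.   0.1] gap 5.705115322837524e-05
20,0,119 -> [ -0.6 -36.5  -4.8] [-0.     0.    -0.005]
2,0,119 -> [ -0.7 -54.5  -4.8] [-0.     0.    -0.005]
```

The bar is at block x about 71, z about 54, hooked behind the lip (x about 57, top about 65), which matches the spec. Now the lever.

Request:
send_rows:
  increments:
    - [0, -15, -5, 0, 0, 0, -1]
    - [0, -28, -5, 0, 0, 0, -1]
    - [0, -40, -5, 0, 0, 0, -1]
    - [0, -49, -5, 0, 0, 0, -1]
    - [0, -56, -5, 0, 0, 0, -1]

```text
time: 3.17
position: [0.5615, -0.2038, 0.1384]
tcp_rot: [[0.087, 0.996, 0.001], [0.996, -0.087, -0.0], [-0.0, 0.001, -1.0]]
contact_force: [0.3, -0.6, 0.4]
finger_gap: 0.0001
finger_force: 0.4
```

Request:
send_rows:
  increments:
    - [0, -7, 1, 0, 0, 0, -1]
    - [0, -13, 2, 0, 0, 0, -1]
    - [0, -19, 4, 0, 0, 0, -1]
    - [0, -25, 6, 0, 0, 0, -1]
    - [0, -25, 6, 0, 0, 0, -1]

```text
time: 3.58
position: [0.5358, -0.2014, 0.1313]
tcp_rot: [[0.087, 0.996, -0.002], [0.996, -0.087, 0.001], [0.0, -0.002, -1.0]]
contact_force: [0.1, -0.2, -0.3]
finger_gap: 0.0003
finger_force: 0.0
```

```bash
python3 go.py -35.8,0,106.3 -45.4,0,97.5 -53,0,87
```

```text
t 3.58 tip in block [-25.8   1.  112.3] F [ 0.1 -0.2 -0.3] gap 0.00027520459529147234
-35.8,0,106.3 -> [ -1. -10.   6.] [-0.002 -0.    -0.005]
-45.4,0,97.5 -> [ -1.1 -19.5  14.8] [-0.002 -0.    -0.005]
-53,0,87 -> [ -1.1 -27.1  25.4] [-0.002 -0.    -0.005]
```

Request:
send_rows:
  increments:
    - [-1, -5, 3, 0, 0, 0, -1]
    - [-1, -10, 6, 0, 0, 0, -1]
    - [-1, -15, 10, 0, 0, 0, -1]
    - [-1, -19, 15, 0, 0, 0, -1]
    - [-1, -19, 15, 0, 0, 0, -1]

```text
time: 4.0
position: [0.5173, -0.2009, 0.116]
tcp_rot: [[0.087, 0.996, -0.002], [0.996, -0.087, 0.0], [0.0, -0.002, -1.0]]
contact_force: [0.4, -0.1, 0.7]
finger_gap: -0.0
finger_force: 0.3
```

```bash
python3 go.py -53,0,87 -58.5,0,75.3 -61,0,66 -62,0,59;  python3 - <<'E'
from h import *
p,d=optics.grab_frame("scene");np.save("pics/c.npy",d);cv2.imwrite("pics/c.png",cv2.resize(p[240:380,195:335,::-1],None,fx=4,fy=4,interpolation=cv2.INTER_CUBIC))
E
```

```text
t 4.0 tip in block [-44.4  -0.1  97. ] F [ 0.4 -0.1  0.7] gap -2.64595108047129e-05
-53,0,87 -> [ 0.  -8.6 10. ] [-0.002 -0.    -0.005]
-58.5,0,75.3 -> [  0.  -14.1  21.8] [-0.002 -0.    -0.005]
-61,0,66 -> [ -0.  -16.6  31.1] [-0.002 -0.    -0.005]
-62,0,59 -> [ -0.  -17.6  38.1] [-0.002 -0.    -0.005]
```

View pics/c.png

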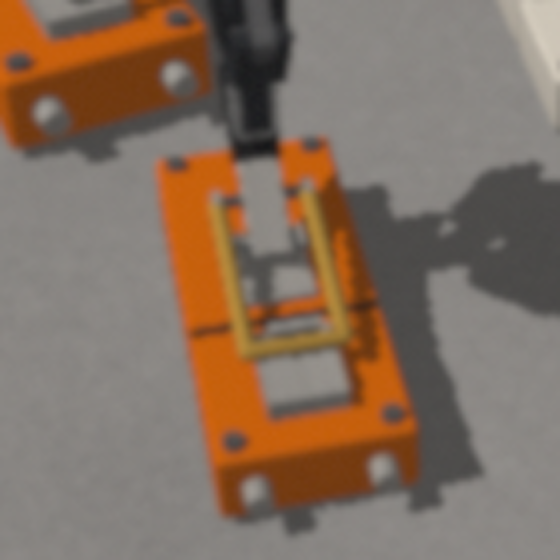

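The lever is being pushed back, with the fingertip at crop (255,150). The loop is still hooked, its crossbar at crop (297,345) behind the lip. Continuing.

Request:
send_rows:
  increments:
    - [0, -5, 5, 0, 0, 0, -1]
    - [0, -9, 10, 0, 0, 0, -1]
    - [0, -12, 16, 0, 0, 0, -1]
    - [0, -14, 22, 0, 0, 0, -1]
    - [0, -14, 22, 0, 0, 0, -1]

```text
time: 4.47
position: [0.5027, -0.1993, 0.0933]
tcp_rot: [[0.087, 0.996, -0.004], [0.996, -0.087, 0.001], [0.001, -0.004, -1.0]]
contact_force: [-0.1, 0.2, -0.9]
finger_gap: 0.0
finger_force: 0.0
```

Request:
send_rows:
  increments:
    - [0, -1, 5, 0, 0, 0, -1]
    - [0, -3, 9, 0, 0, 0, -1]
    - [0, -3, 13, 0, 0, 0, -1]
    - [0, -4, 16, 0, 0, 0, -1]
    - [0, -4, 16, 0, 0, 0, -1]

```text
time: 4.88
position: [0.4996, -0.1991, 0.078]
tcp_rot: [[0.087, 0.996, -0.002], [0.996, -0.087, 0.001], [0.001, -0.002, -1.0]]
contact_force: [-0.1, -0.1, -0.3]
finger_gap: -0.0001
finger_force: 0.0
```

```bash
python3 go.py -62,0,57
```

```text
t 4.88 tip in block [-62.1   0.3  59. ] F [-0.1 -0.1 -0.3] gap -6.45402896357485e-05
-62,0,57 -> [-0.3  0.1  2. ] [-0.002 -0.001 -0.005]
```

Almost no force remains, so the lever has probably snapped over. I'll lift off and look.

Request:
send_rows:
  increments:
    - [0, 0, -25, 0, 0, 0, -1]
    - [0, 0, -60, 0, 0, 0, -1]
    - [0, 0, -100, 0, 0, 0, -1]
    - [0, 0, -130, 0, 0, 0, -1]
    - [0, 0, -130, 0, 0, 0, -1]

```text
time: 5.3
position: [0.5038, -0.2008, 0.2158]
tcp_rot: [[0.087, 0.996, 0.013], [0.996, -0.087, -0.005], [-0.004, 0.013, -1.0]]
contact_force: [0.8, -0.7, -0.6]
finger_gap: -0.0001
finger_force: 0.0
```

```bash
python3 go.py; python3 - <<'E'
from h import *
p,d=optics.grab_frame("scene");cv2.imwrite("pics/d.png",cv2.resize(p[240:380,195:335,::-1],None,fx=4,fy=4,interpolation=cv2.INTER_CUBIC))
C=np.array([561.5,-204.5]);a=-.082;R=np.array([[np.cos(a),np.sin(a)],[-np.sin(a),np.cos(a)]])
v,u=np.mgrid[255:345,225:300];v=v.ravel();u=u.ravel();P=pts("scene",np.c_[u,v],d[v,u])*1000;b=(P[:,:2]-C)@R.T
for lo in range(-110,95,5):
    k=(abs(b[:,0]-lo-2.5)<2.5)&(abs(b[:,1])<9)&(P[:,2]<150)
    if k.any():print(lo,round(np.median(P[k,2])),round(P[k,2].max()),end=' | ')
k=(abs(b[:,1])<9);m=k&(b[:,0]>55)
E
```

```text
t 5.3 tip in block [-57.8  -1.1 196.8] F [ 0.8 -0.7 -0.6] gap -6.62276176347563e-05
-100 59 61 | -95 59 60 | -90 59 61 | -85 59 62 | -80 59 60 | -75 59 64 | -70 59 61 | -65 59 62 | -60 59 60 | -55 58 60 | -50 58 59 | -45 59 60 | -40 58 60 | -35 57 60 | -30 59 60 | -25 58 60 | -20 58 61 | -15 45 60 | -10 54 60 | -5 44 58 | 0 44 47 | 5 44 45 | 10 43 46 | 15 41 46 | 20 40 45 | 25 41 42 | 50 64 65 | 55 63 67 | 60 55 65 | 65 50 59 | 70 50 52 | 75 51 53 | 80 51 53 | 85 48 54 | 90 44 53 |
```

View pics/d.png

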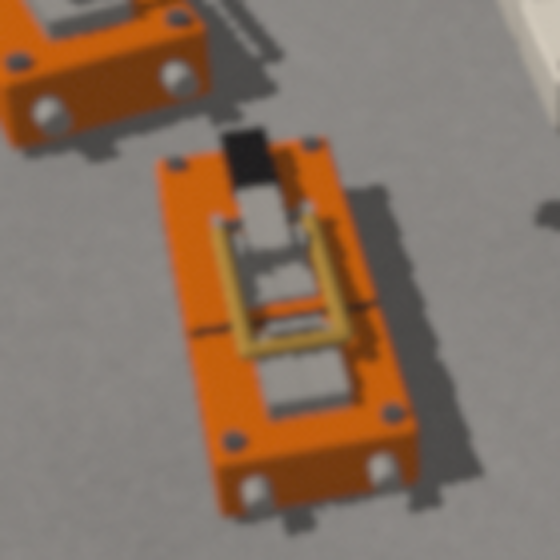

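The lever lies level (z 58–59 over its whole length, grip at crop (248,158)). The crossbar is hooked at crop (297,345), block x about 62, and the tool is clear. Handing in.

```bash
python3 -c "
from cell import hand_in
print(hand_in())"
```

```text
the job is handed in; nothing more can be done
None
```

The amber flow cell is latched: its loop is hooked behind the keeper lip and its lever lies flat. The grey cell was not touched, the arm is clear, and the job was handed in at about 5.4 s; no verdict was returned.

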